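# Hand out the right wheel-bolt key

## Robot

A 6-joint arm with a two-finger parallel gripper is mounted at the origin on the work surface. World frame = base frame: x ahead of the robot, y to its left, z up, the work surface at z = 0. Lengths are in m, angles in rad, forces in N, time in s.
With the tool pointing down it reaches from about 0.425 to 1.125 m from the base axis. Payload 14.9 kg.
Tool frame: the origin (TCP) lies midway between the tips of the shut fingers; the grasp point (between the pads) lies behind it (bot.grasp_offset is the z of the grasp point in the tool frame, in m); z points along the fingers, y is the direction in which the jaws open and shut (so a half turn about z gives the same grasp; the last joint's range is limited). The gripper opens to 91 mm and grips with 3 to 60 N. Pads are 32 mm wide; open, the fingers measure 118 mm over their backs; the gripper's body (76 mm by 178 mm) begins 60 mm behind the grasp point.
Start: joints at [-0.033, 0.379, 1.734, -0, 1.028, -0.033], TCP at [0.7, -0, 0.214] pointing down, gripper open.
Joint ranges: [-2.77, 2.77], [-0.74, 2.19], [0, 2.66], [-1.06, 4.2], [0.31, 2.87], [-3.08, 3.08]. Speed limits (rad/s): [1.89, 1.89, 2.39, 3.14, 3.14, 3.14].

## Interface

Orientations are given as a unit quaternion [w, x, y, z].
In Python, from workcell import read_state, vision, job, bot gives the robot as it stands. The module is installed in compiled form; this text tells all that it offers.
- The arm moves only by the shell command python3 -m creep 'ROWS'. ROWS is JSON, a list of rows, each a list of 3 entries, a list of its own where there are three numbers: the opening, from -1 (shut) to 1 (fully open), then the shift along the tool's x, y, z in mm, then the turn about the tool's z in degrees. A call has 1 to 20 rows; each row is the pose to reach, as a shift and turn from the pose commanded when the call began, along the tool's axes at that moment; what a row does not reach only later rows make up. A row lasts 1/12 s, in which the tool goes at most 41.7 mm and 7.16 degrees, less where a joint would pass 70% of its speed; a pose out of reach is approached as far as the arm can. A call with a gripper value outside its range is refused whole. The fingers move at their own pace and stop on an object; the grip force is fixed at half the most. Time passes only in rows, so rows that repeat a pose let the fingers close. It gives the time, the measured TCP pose, the force and the opening at its end, in the units of the state.
- read_state(): the state, without advancing time (a new reading comes with each control period).
- vision.snapshot(name): name is "scene" or "side" or "wrist"; returns a dict with "frame" (420x560x3 uint8, red, green, blue), "depth" (420x560 float32, m along the optical axis (not along the pixel's ray), 0 where there is no reading), "fovy" (degrees; the focal length in pixels is half the picture's height over the tangent of half this angle, whatever the lens; pixels are square), "cx", "cy" (the principal point, pixels), "xyz" and "orientation" of the camera in the world. Camera axes: x right, y up, looking along -z (the intrinsics and any distortion apply to the point x, -y, -z); pixel columns grow to the right and rows downward; lengths in m; the calibration is good to about 2 mm. A picture is of the moment at which its call begins.
- job.close_job(): hands the job in, once; it reports no verdict.
The state is a dict: "t": time; "joints": joint angles; "joint_vel": joint speeds; "joint_torque": joint torques, N m; "eef_pos": TCP position; "tcp_rot": TCP orientation; "ft_force": force on the tool from outside, world axes, zero at the start; "ft_torque": the same for the moment, N m; "opening": finger opening in m.
Only numpy, scipy, OpenCV 4.12 (cv2) and the standard library are available. Lean on these libraries where they do the work, as an engineer would, in place of code of your own. Each camera call takes 0.05 s, during which the arm holds its last target.

## Task

A customer has come for the locking wheel-bolt key kept in the green-lidded compartment: open that lid (pushing its thumb lever to the back tips it up) and no other, and put the key into the open drawer of the blue handover box. Then push the drawer fully home and shut the green lid again. Leave the other things on the desk where they are.

Things in the scene. Friction and masses are not known exactly. Their poses are not given: they have to be found in the camera images.
- key: the locking wheel-bolt key to fetch: a plain steel piece, round about its upright axis: foot 26 mm across and 20 mm high, then a neck 18 mm across from 24 mm up to its top at 46 mm; 90 g or so. It stands upright on the floor of the green-lidded compartment, up to 8 mm off the compartment's middle. Origin: centre of its underside; z up along it.
- rack: dark steel plate 110 x 352 x 6 mm, fixed, under the row of four compartments (pitch 84 mm along its y axis; their order changes). Origin: centre of its underside. x points from the front of the row (robot's side) to its back.
- lid_green (a joint): angle of the green lid (rad): 0 shut, 1.57 upright, 1.75 the stop. The lid is a plate 90 mm deep, 80 mm wide, 5 mm thick hinged along the back rim of its compartment; the front edge rises as it opens. The hinge is stiff: the lid stays at any angle it is left at, and takes about 1 to 2 N at the lever or at the lid's edge to move. It must be pushed all the way down to shut.
- lid_green_hinge (a point): point on the green lid's hinge axis (which runs along y), mid-width, at the underside of the lid at its back edge. At lid angle 0 the axes are: x to the back, z up; the frame turns with the lid, which reaches 90 mm along its -x and 5 mm along its +z.
- lid_green_lever (a point): centre of the round bead (8 mm thick, 34 mm wide along y) that tops the green lid's thumb lever. The lever is a flat 34 x 4 mm arm rigid with the lid that rises from its back edge: with the lid shut, it leans forward 25 degrees and the bead is 18 mm in front of and 37 mm above the hinge axis. Pushing the bead to the back (and then down, round the hinge) tips the lid open.
- bin_green: compartment with the green lid: grey box, fixed, 90 mm deep (x) x 82 mm wide (y) x 55 mm high, walls and floor 3 mm thick, standing on the rack plate. Origin: centre of its underside; x to its back. Holds the wanted key.
- bin_blue: compartment with the blue lid: grey box, fixed, 90 mm deep (x) x 82 mm wide (y) x 55 mm high, walls and floor 3 mm thick, standing on the rack plate. Origin: centre of its underside; x to its back. Holds another customer's similar key; stays shut.
- bin_yellow: compartment with the yellow lid: grey box, fixed, 90 mm deep (x) x 82 mm wide (y) x 55 mm high, walls and floor 3 mm thick, standing on the rack plate. Origin: centre of its underside; x to its back. Holds another customer's similar key; stays shut.
- bin_red: compartment with the red lid: grey box, fixed, 90 mm deep (x) x 82 mm wide (y) x 55 mm high, walls and floor 3 mm thick, standing on the rack plate. Origin: centre of its underside; x to its back. Holds another customer's similar key; stays shut.
- lid_blue (a joint): angle of the blue lid, built like the green one with the same thumb lever: 0 shut.
- lid_yellow (a joint): angle of the yellow lid, built like the green one with the same thumb lever: 0 shut.
- lid_red (a joint): angle of the red lid, built like the green one with the same thumb lever: 0 shut.
- cabinet: blue metal handover box, fixed, 150 mm deep (x), 150 mm wide (y), 88 mm high, with one white drawer. Origin: centre of its underside; the drawer comes out along the box's -x, towards the robot.
- drawer (a joint): how far the drawer is out (m): 0 fully home, 0.11 the stop. Starts 85 to 105 mm out; slides with about 1 to 2 N.
- drawer_in (a point): middle of the drawer's inner floor, moves with the drawer. Axes as the box's. The inside is 122 mm (x) by 124 mm (y), side walls 41 mm high above this floor, floor 12 mm above the table. The part in front of the box's face is open from above: with the drawer out by d, it reaches from 61 mm in front of this point to d - 65 mm behind it.
- drawer_front (a point): middle of the outer face of the drawer's flat front plate (148 mm wide, 76 mm high, lower edge 6 mm above the table), facing the box's -x; no handle, it is pushed on this face.
- mug: blue mug, 76 mm across, 85 mm high, between the row and the handover box, towards the back; origin under its centre. Leave it.
- jar: clear jar with a red cap, 56 mm across, 70 mm high, left of the row; origin under its centre. Leave it.
- notebook: blue notebook 150 x 210 x 14 mm lying at the robot's right; origin under its centre. Leave it.
- gauge: tread gauge lying flat, 90 x 30 x 12 mm, aluminium with an orange body, in front between the row and the drawer; origin under its centre. Leave it.
- bolt: steel wheel bolt standing on its head, 24 mm across, 49 mm high, left of the row; origin under its centre. Leave it.
- spray: green bottle 60 mm across, 170 mm high, left of the row at the back; origin under its centre. Leave it.
Mind the look-alikes: they are no part of the job. Of the things that look like the cabinet, the larger one is meant.

How it is judged:
By the outcome, as a careful person would: the job done as asked, in the order asked, and still so for the second after the job is handed in, with the robot touching nothing.
It also fails if it takes over 72 s, if anything falls off the work surface, if the arm or the gripper's body presses on something with over 40 N, if the wrist force passes 120 N, or if a joint passes its speed limit or range.

## Working session

There is one attempt and no reset: what is moved stays moved. The work goes in short steps, Python scripts to look and compute and a shell command to move; the robot and the scene stay as the last step left them, time stands still between calls to the robot, and variables do not carry over. Pictures are saved under pics/ and viewed, and the job is handed in when it is done.

```bash
mkdir -p pics; ls; cat > h.py <<'E'
import numpy as np, cv2
from scipy.spatial.transform import Rotation as R
from workcell import read_state, vision, job, bot
def snap(n,tag):
    s=vision.snapshot(n); cv2.imwrite(f'pics/{tag}.png',s['frame'][:,:,::-1]); np.savez(f'pics/{tag}.npz',**s); return s
def load(tag): 
    d=np.load(f'pics/{tag}.npz'); return {k:d[k] for k in d.files}
def rot(q): return R.from_quat([q[1],q[2],q[3],q[0]]).as_matrix()
def f(s): return 0.5*s['frame'].shape[0]/np.tan(np.radians(float(s['fovy']))/2)
def ray(s,u,v):
    d=np.array([(u-s['cx'])/f(s),-(v-s['cy'])/f(s),-1.0]); return np.array(s['xyz']),rot(s['orientation'])@d
def onz(s,u,v,z):
    o,d=ray(s,u,v); return o+d*(z-o[2])/d[2]
def dpt(s,u,v):
    o,d=ray(s,u,v); return o+d*float(s['depth'][int(round(v)),int(round(u))])
def cloud(s):
    v,u=np.mgrid[:s['depth'].shape[0],:s['depth'].shape[1]]
    d=np.stack([(u-s['cx'])/f(s),-(v-s['cy'])/f(s),-np.ones(u.shape)],-1)@rot(s['orientation']).T
    return np.array(s['xyz'])+d*s['depth'][...,None]
def proj(s,p):
    c=rot(s['orientation']).T@(np.array(p)-s['xyz']); return s['cx']+f(s)*c[0]/-c[2], s['cy']-f(s)*c[1]/-c[2]
E
python3 - <<'E'
from h import *
for n in ['scene','side','wrist']:
    s=snap(n,n+'0'); print(n,s.keys(),s['fovy'],s['cx'],s['cy'],s['xyz'],s['orientation'],(s['depth']>0).mean())
print(read_state(),bot.grasp_offset,[a for a in dir(bot) if a[0]!='_'])
E
```

```text
pics
scene dict_keys(['frame', 'depth', 'fovy', 'cx', 'cy', 'xyz', 'orientation']) 42.206347085152615 275.67445929963765 211.41458574417402 [ 1.26184893 -0.7574184   1.0248875 ] [0.85129633 0.37638219 0.15585101 0.33066822] 0.9956505102040817
side dict_keys(['frame', 'depth', 'fovy', 'cx', 'cy', 'xyz', 'orientation']) 43.86841419079856 281.85955086273776 201.759797731261 [-0.01534986  1.02845835  1.06212658] [-0.21057492 -0.10888696  0.41268277  0.87948551] 0.9957482993197279
wrist dict_keys(['frame', 'depth', 'fovy', 'cx', 'cy', 'xyz', 'orientation']) 71.69018175961835 282.49061425517857 210.05970334829527 [0.69868319 0.07888262 0.38359103] [ 9.89958913e-01 -1.41354020e-01  5.40313888e-04 -3.16066230e-04] 0.9960034013605442
{'t': 0.15, 'joints': array([-3.33090748e-02,  3.79257808e-01,  1.73463592e+00,  3.55385542e-06,
        1.02846988e+00, -3.32774596e-02]), 'joint_vel': array([-1.94559931e-03, -2.29139662e-03, -3.27084125e-03, -6.41252234e-05,
        6.41297674e-04, -1.27389014e-03]), 'joint_torque': array([-6.05650021e-04, -7.64114213e+01, -4.34656477e+01,  6.51094434e-02,
        4.09642188e-02, -4.73684588e-05]), 'eef_pos': array([ 6.99715144e-01, -1.73735402e-06,  2.13465417e-01]), 'tcp_rot': array([-2.82534095e-04,  7.07118555e-01,  7.07094902e-01, -2.62237112e-04]), 'ft_force': array([ 0.13941711, -0.44101216,  0.55516659]), 'ft_torque': array([ 0.04326697, -0.05184811, -0.046965  ]), 'opening': 0.0911310253678453} -0.0188 ['IKError', 'grasp_offset']
```

View pics/scene0.png

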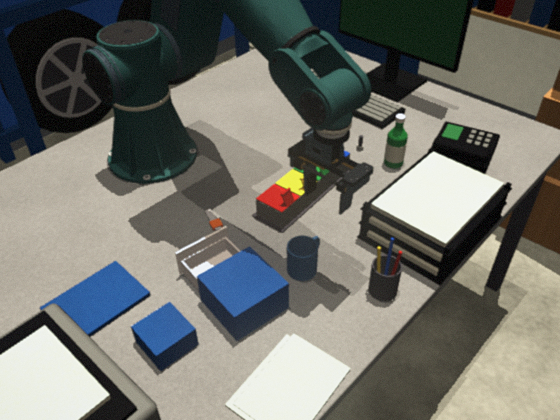

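View pics/side0.png

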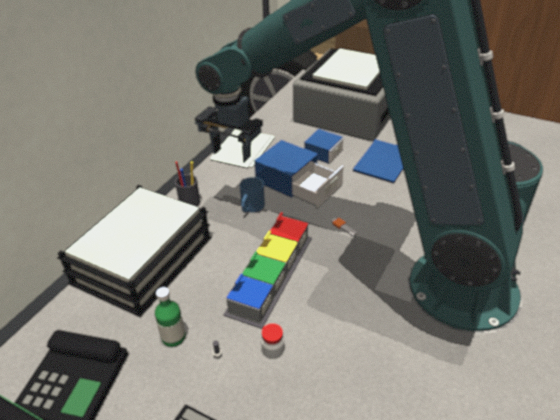

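View pics/wrist0.png

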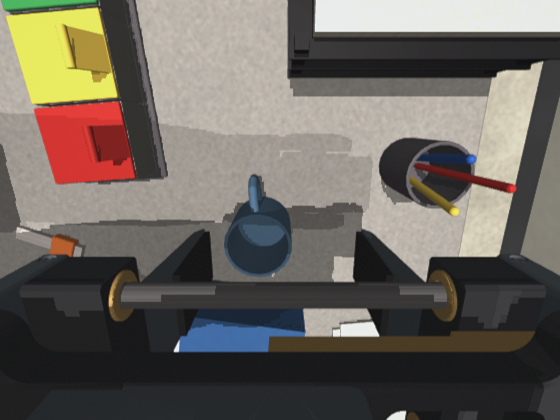

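The scene and side views show the row from left (+y) to right as blue, green, yellow, red, with the green lid at about (268,268) in the side view. The blue cabinet is at scene (243,290) with its drawer open towards the robot, and the smaller blue box at (165,333) is the decoy. The orange gauge is at scene (215,219). Next I'll measure.

```bash
python3 - <<'E'
from h import *
def mask(s,name):
    h=cv2.cvtColor(s['frame'],cv2.COLOR_RGB2HSV); H,S,V=h[...,0].astype(int),h[...,1],h[...,2]
    r={'red':((H<6)|(H>174))&(S>150)&(V>70),'yellow':(H>22)&(H<35)&(S>120)&(V>80),'green':(H>45)&(H<75)&(S>120)&(V>50),'blue':(H>100)&(H<125)&(S>130)&(V>50)}[name]
    return r.astype(np.uint8)
for tag in ['side0','scene0','wrist0']:
    s=load(tag); C=cloud(s)
    for n in ['blue','green','yellow','red']:
        m=mask(s,n); k,l,st,ce=cv2.connectedComponentsWithStats(m)
        for i in range(1,k):
            if st[i,4]<150: continue
            P=C[(l==i)&(s['depth']>0)]
            z=np.median(P[:,2]); T=P[abs(P[:,2]-z)<.008]
            rect=cv2.minAreaRect((T[:,:2]*1000).astype(np.float32))
            print(tag,n,st[i].tolist(),'zmed %.3f'%z,'zmax %.3f'%np.percentile(P[:,2],99),[np.round(a,1) for a in rect])
E
```

```text
side0 blue [256, 130, 85, 65, 2109] zmed 0.086 zmax 0.094 [array([ 637.4, -225.4]), array([160.9, 146.7]), np.float64(80.9)]
side0 blue [355, 140, 49, 42, 1275] zmed 0.016 zmax 0.511 [array([ 374.4, -455.9]), array([216. , 143.1]), np.float64(88.5)]
side0 blue [227, 274, 45, 34, 890] zmed 0.067 zmax 0.102 [array([468.3, 307.1]), array([86.5, 85.6]), np.float64(4.2)]
side0 green [243, 252, 42, 32, 731] zmed 0.067 zmax 0.101 [array([474.2, 225.1]), array([85.7, 82.3]), np.float64(4.0)]
side0 green [156, 301, 23, 25, 443] zmed 0.115 zmax 0.144 [array([581.6, 481.9]), array([51.3, 31.1]), np.float64(52.0)]
side0 yellow [257, 231, 41, 31, 726] zmed 0.067 zmax 0.103 [array([481.2, 140.6]), array([88. , 90.4]), np.float64(3.2)]
side0 red [271, 213, 36, 28, 586] zmed 0.067 zmax 0.103 [array([486.2,  58.6]), array([86.9, 86.1]), np.float64(3.8)]
side0 red [262, 324, 20, 19, 312] zmed 0.070 zmax 0.075 [array([359.8, 394.9]), array([43.9, 48.3]), np.float64(28.6)]
scene0 blue [0, 0, 32, 11, 189] zmed 0.019 zmax 0.187 [array([-1559. ,   313.6]), array([51. , 90.6]), np.float64(8.8)]
scene0 blue 
[... 1373 characters left out ...]
125, 42, 3949] zmed 0.087 zmax 0.089 [array([ 647.9, -165.7]), array([ 49.1, 152.7]), np.float64(89.6)]
wrist0 green [2, 0, 96, 11, 673] zmed 0.066 zmax 0.068 [array([478.6, 189.8]), array([89.3,  8.7]), np.float64(1.6)]
wrist0 yellow [6, 7, 112, 97, 7768] zmed 0.066 zmax 0.103 [array([481.9, 144.8]), array([91.1, 83.3]), np.float64(4.2)]
wrist0 yellow [410, 177, 49, 39, 426] zmed 0.118 zmax 0.154 [array([842.1,  14.1]), array([8.2, 3. ]), np.float64(41.7)]
wrist0 red [34, 101, 102, 83, 6450] zmed 0.066 zmax 0.103 [array([487.6,  60.1]), array([91.4, 80.7]), np.float64(4.4)]
wrist0 red [415, 163, 101, 30, 689] zmed 0.103 zmax 0.153 [array([877.2,  30.4]), array([6.9, 2.9]), np.float64(67.0)]
```

```bash
python3 -m creep '[[-1,[20,-15,-5],-7],[-1,[45,-30,-10],-14],[-1,[70,-45,-15],-21],[-1,[95,-60,-20],-28],[-1,[115,-75,-25],-35],[-1,[135,-90,-30],-42],[-1,[155,-105,-35],-49],[-1,[175,-120,-40],-56],[-1,[195,-135,-40],-63],[-1,[210,-145,-40],-70],[-1,[225,-155,-40],-77],[-1,[235,-160,-40],-84],[-1,[240,-160,-40],-90],[-1,[240,-160,-40],-94],[-1,[240,-160,-40],-94],[-1,[240,-160,-40],-94]]'
python3 - <<'E'
from h import *
s=snap('wrist','w1'); print(read_state())
E
```

```text
t: 1.48
eef_pos: [0.5399, 0.24, 0.2538]
tcp_rot: [-0.0, -0.034, 0.999, -0.0]
ft_force: [0.0, -0.0, 0.2]
opening: 0.0005
{'t': 1.5333, 'joints': array([ 3.78583623e-01,  1.62321782e-01,  1.93460267e+00, -4.56284923e-06,
        1.04488183e+00, -1.25917313e+00]), 'joint_vel': array([-0.00324708, -0.0011159 , -0.0008474 ,  0.00165567, -0.00010182,
       -0.00251821]), 'joint_torque': array([ 3.76096973e-01, -5.83025193e+01, -4.39259863e+01, -4.13000816e-03,
        8.53240862e-02, -1.75786503e-01]), 'eef_pos': array([0.53997628, 0.23986156, 0.25382474]), 'tcp_rot': array([-9.98492451e-05, -3.34751010e-02,  9.99439546e-01, -3.79913546e-05]), 'ft_force': array([-0.46975877,  0.2176245 , -0.05686456]), 'ft_torque': array([ 0.13439899, -0.06906067,  0.03065461]), 'opening': 0.00013435608883058923}
```

View pics/w1.png

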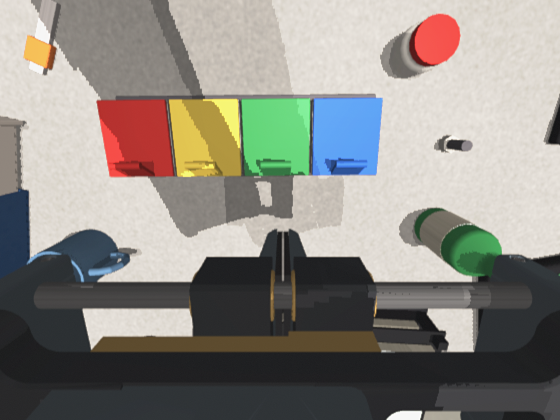

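The wrist view shows all four lids. Green is at u 242–311, v 98–176 and its lever bead at about (275,162).

```bash
python3 - <<'E'
from h import *
s=load('w1'); C=cloud(s)
h=cv2.cvtColor(s['frame'],cv2.COLOR_RGB2HSV); H,S,V=h[...,0].astype(int),h[...,1],h[...,2]
rg={'red':((H<6)|(H>174))&(S>150),'yellow':(H>20)&(H<35)&(S>120),'green':(H>45)&(H<75)&(S>120),'blue':(H>100)&(H<125)&(S>110)}
v,u=np.mgrid[:420,:560]
roi=(v>90)&(v<185)&(u>90)&(u<390)
cs={}
for n in rg:
    P=C[rg[n]&roi]; T=P[abs(P[:,2]-.066)<.006]
    r=cv2.minAreaRect((T[:,:2]*1000).astype(np.float32)); cs[n]=r[0]
    b=P[P[:,2]>.094]
    print(n,np.median(T[:,2]),r, 'bead', b.mean(0) if len(b) else None, len(b), b[:,2].max() if len(b) else None, b.min(0),b.max(0))
d=np.array(cs['blue'])-np.array(cs['red']); print(d/3, np.degrees(np.arctan2(-d[0],d[1])))
# triangulate green lid corners with side view
for i in range(0):pass
# other: dark plate height
print(dpt(s,275,96),dpt(s,245,97))
for n in ['side0']:
    t=load(n)
    for p in [(.475,.227,.066)]: print(proj(t,p))
E
```

```text
red 0.06596979934635694 ((486.87847900390625, 60.31217956542969), (87.92172241210938, 79.75072479248047), 4.196132183074951) bead [0.51115846 0.07331994 0.12041525] 253 0.42403868115363796 [0.45945677 0.04422842 0.09463368] [0.51908446 0.23397092 0.42403868]
yellow 0.06603875932248993 ((481.3517761230469, 143.4542694091797), (89.02216339111328, 80.43842315673828), 4.629781723022461) bead [0.50311897 0.1544616  0.13310163] 255 0.42403868115363796 [0.45945677 0.12834534 0.09429731] [0.51353229 0.23397092 0.42403868]
green 0.06612949581019806 ((474.4681396484375, 226.9665069580078), (87.37431335449219, 79.23001861572266), 4.029170989990234) bead [0.49817467 0.22976205 0.13053275] 245 0.42403868115363796 [0.45945677 0.21203046 0.09812986] [0.50679674 0.24560393 0.42403868]
blue 0.06615134307626772 ((468.53082275390625, 310.6826171875), (88.79508209228516, 79.79468536376953), 4.279343128204346) bead [0.49229982 0.30518657 0.13079187] 244 0.42403868115363796 [0.45945677 0.23397092 0.09579696] [0.50064564 0.32979448 0.42403868]
[-6.11588542 83.45681254] 4.191259566354
[0.42266231 0.22172999 0.00655344] [0.42649141 0.18141236 0.00512362]
(np.float64(263.15223513645657), np.float64(268.53867582293606))
```

```bash
python3 -m creep '[[-1,[20,-3,20],0],[-1,[45,-6,45],0],[-1,[66,-8,70],0],[-1,[66,-8,100],0],[-1,[66,-8,125],0],[-1,[66,-8,145],0],[-1,[66,-8,155],0],[-1,[66,-8,160],0],[-1,[66,-8,160],0],[-1,[66,-8,160],0]]'
python3 - <<'E'
from h import *
s=snap('wrist','w2');snap('side','s2'); print(read_state()['eef_pos'],read_state()['ft_force'])
i=cv2.imread('pics/s2.png')[180:340,180:360]; cv2.imwrite('pics/s2c.png',cv2.resize(i,None,fx=4,fy=3.7,interpolation=cv2.INTER_CUBIC))
E
```

```text
t: 2.37
eef_pos: [0.4753, 0.2276, 0.0947]
tcp_rot: [0.0, -0.034, 0.999, 0.0]
ft_force: [-0.3, -0.1, 1.0]
opening: 0.0005
[0.47551897 0.22768613 0.09508561] [ 0.38053066 -0.16569207  0.42592069]
```

View pics/w2.png

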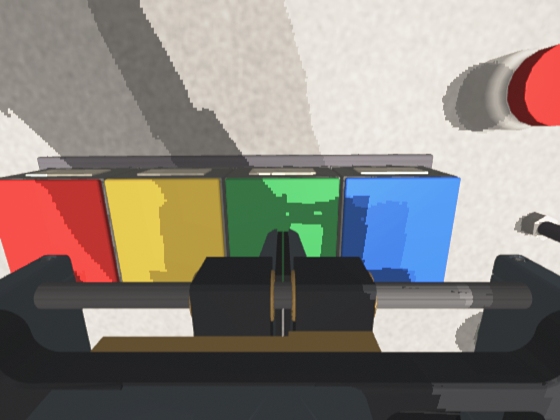

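View pics/s2c.png

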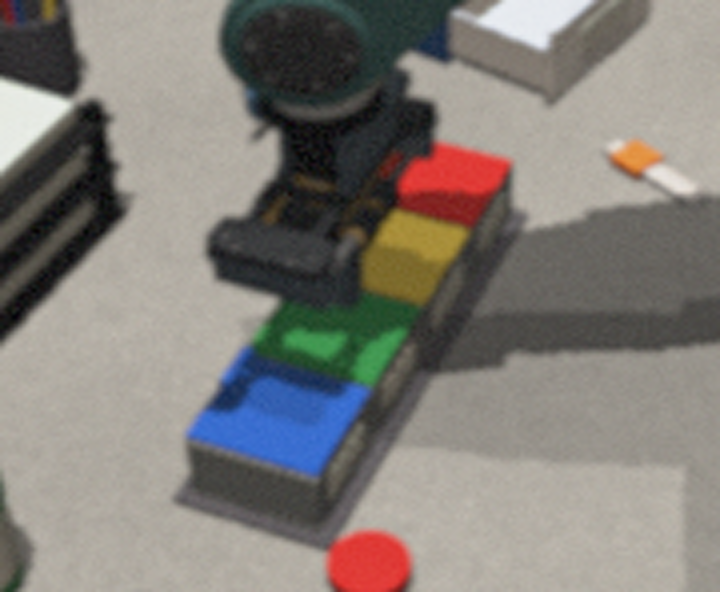

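```bash
python3 -m creep '[[-1,[0,0,3],0],[-1,[-4,0,3],0],[-1,[-8,0,3],0],[-1,[-12,0,3],0],[-1,[-16,0,3],0],[-1,[-20,0,3],0],[-1,[-24,0,3],0],[-1,[-28,0,3],0],[-1,[-32,0,3],0],[-1,[-36,0,3],0],[-1,[-38,0,3],0],[-1,[-38,0,3],0]]'
python3 - <<'E'
from h import *
s=snap('wrist','w3');snap('side','s3'); print(read_state()['eef_pos'],read_state()['ft_force'])
i=cv2.imread('pics/s3.png')[180:340,180:360]; cv2.imwrite('pics/s3c.png',cv2.resize(i,None,fx=4,fy=3.7,interpolation=cv2.INTER_CUBIC))
E
```

```text
t: 3.47
eef_pos: [0.5103, 0.2298, 0.0905]
tcp_rot: [-0.003, -0.035, 0.999, -0.001]
ft_force: [-19.2, 2.7, 17.2]
opening: 0.0003
[0.5103381  0.22979701 0.09058934] [-18.51655666   1.5655924   14.54468942]
```

View pics/w3.png

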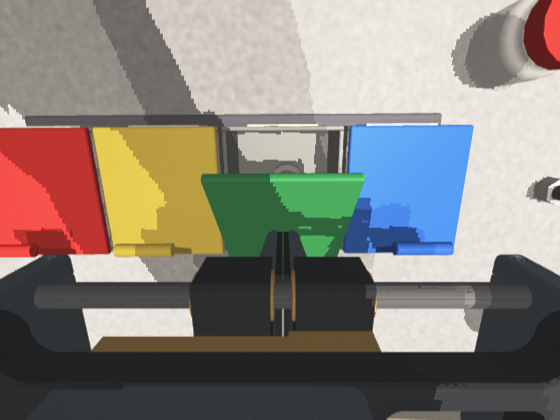

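View pics/s3c.png

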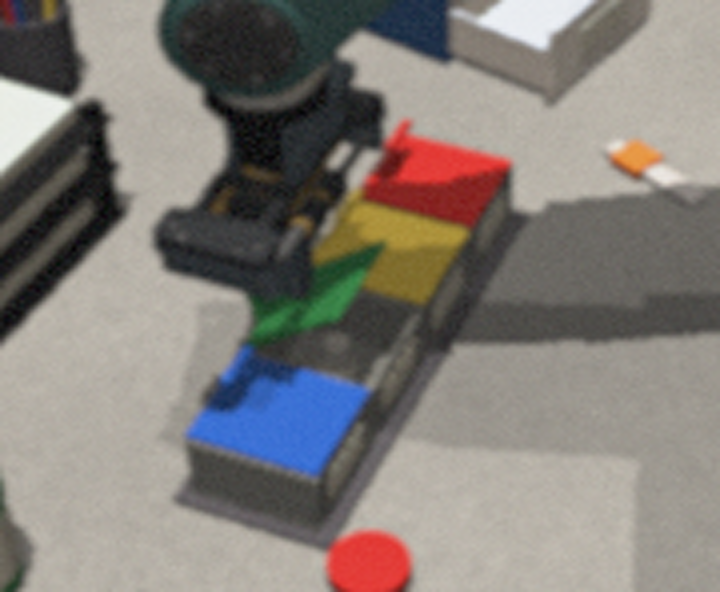

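The green lid is about 45° open. The finger is starting to wedge between lever and lid (about 19 N), so I'll lift out and press the bead from above.

```bash
python3 -m creep '[[-1,[3,0,-5],0],[-1,[3,0,-12],0],[-1,[2,0,-20],0],[-1,[-6,0,-22],0],[-1,[-16,0,-22],0],[-1,[-27,0,-22],0],[-1,[-27,0,-22],0]]'
python3 - <<'E'
from h import *
s=snap('wrist','w4');s=read_state();p=s['eef_pos']-[.5195,.2303,.061]; print(p[:2]@[.9973,.0731],p,s['ft_force'])
E
```

```text
t: 4.15
eef_pos: [0.5423, 0.2322, 0.1132]
tcp_rot: [0.001, -0.035, 0.999, 0.0]
ft_force: [-0.3, 0.4, -0.3]
opening: 0.0002
0.021513410894198833 [0.02144993 0.00166067 0.05170742] [ 0.77747961 -0.00798577 -0.25751392]
```

View pics/w4.png

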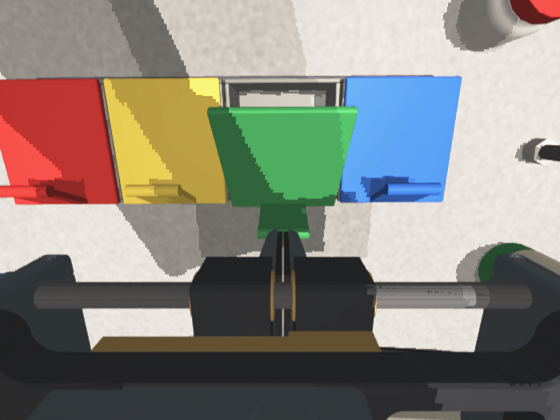

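```bash
python3 -m creep '[[-1,[0,0,4],0],[-1,[0,0,7],0],[-1,[0,0,10],0],[-1,[0,0,13],0],[-1,[0,0,16],0],[-1,[0,0,18],0],[-1,[-2,0,19],0],[-1,[-6,0,19],0]]'
python3 - <<'E'
from h import *
s=snap('wrist','w5');s=read_state();p=s['eef_pos']-[.5195,.2303,.061]; print(p[:2]@[.9973,.0731],p,s['ft_force'])
E
```

```text
t: 4.87
eef_pos: [0.5531, 0.2333, 0.0991]
tcp_rot: [0.008, -0.035, 0.999, 0.001]
ft_force: [15.4, -11.3, 27.5]
opening: 0.0002
0.03395328960976319 [0.03382279 0.00303449 0.03779757] [ 21.81618466 -12.19139686  34.41416379]
```

View pics/w5.png

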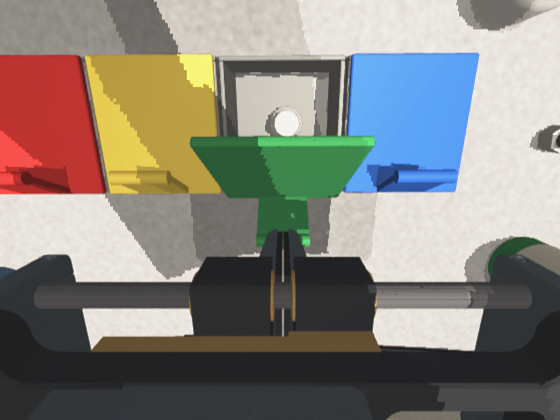

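Force has risen (22 N in x, 34 N up), so I'll lift off and check the lid angle before going on.

```bash
python3 -m creep '[[-1,[-4,0,-6],0],[-1,[-6,0,-20],0],[-1,[-10,0,-34],0],[-1,[-10,0,-40],0],[-1,[-10,0,-40],0]]'
cat > lid.py <<'E'
from h import *
import sys
def lid(s):
    C=cloud(s); h=cv2.cvtColor(s['frame'],cv2.COLOR_RGB2HSV); H,S=h[...,0].astype(int),h[...,1]
    m=(H>45)&(H<75)&(S>120)&(s['depth']>0)
    P=C[m]-[.5195,.2303,.061]; X=P[:,0]*.9973+P[:,1]*.0731; Y=-P[:,0]*.0731+P[:,1]*.9973; Z=P[:,2]
    k=(abs(X)<.1)&(abs(Y)<.045)&(Z>-.01)&(Z<.1); X,Y,Z=X[k],Y[k],Z[k]
    return X,Y,Z
if __name__=='__main__':
    s=load(sys.argv[1]); X,Y,Z=lid(s)
    for z in range(0,96,6):
        k=(abs(Z*1000-z)<3)
        if k.sum()>3: print(z,k.sum(),'x',np.round(np.percentile(X[k]*1000,[1,10,50,90,99]),1),'y',np.round(1000*np.percentile(Y[k],[1,99]),1))
E
python3 - <<'E'
from h import *
s=snap('wrist','w6');s=read_state();p=s['eef_pos']-[.5195,.2303,.061]; print(p[:2]@[.9973,.0731],p,s['ft_force'])
E
python3 lid.py w5; python3 lid.py w6
```

```text
t: 5.33
eef_pos: [0.5559, 0.2332, 0.1348]
tcp_rot: [0.001, -0.035, 0.999, 0.0]
ft_force: [0.3, -0.1, -0.6]
opening: 0.0004
0.03592788592786875 [0.03582161 0.002777   0.07283767] [ 0.39853246 -0.39250783 -0.83692959]
6 216 x [1.3 1.4 2.8 3.9 4.5] y [-33.6  33.6]
12 665 x [-2.2 -1.2  4.6  7.5  8.5] y [-36.3  35.7]
18 739 x [-5.4 -4.8  8.7 11.8 12.9] y [-36.7  36.7]
24 809 x [-9.  -8.2 12.8 16.  17.3] y [-36.1  36.6]
30 704 x [-12.3 -11.5  -9.3  19.4  20.6] y [-36.6  37. ]
36 632 x [-15.5 -15.3 -13.4  23.1  25.7] y [-37.2  37.6]
42 505 x [-19.  -18.8 -17.2 -16.1  20.5] y [-37.   37.4]
48 566 x [-22.4 -22.1 -20.7 -19.2 -18.9] y [-37.2  37.4]
54 660 x [-25.9 -25.4 -24.1 -22.8 -22.3] y [-37.7  37.6]
60 721 x [-29.3 -28.8 -27.4 -26.1 -25.5] y [-37.4  37.8]
66 868 x [-32.9 -32.3 -30.8 -29.4 -28.9] y [-37.6  37.6]
72 995 x [-36.2 -35.5 -34.3 -32.9 -32.2] y [-37.7  37.8]
78 2663 x [-42.9 -42.3 -39.8 -36.7 -35.9] y [-38.1  38.2]
84 131 x [-41.9 -40.9 -40.  -39.2 -38.7] y [-35.4  37.5]
6 154 x [1.5 1.6 2.8 4.  4.6] y [-28.6  36.2]
12 530 x [-2.  -1.1  4.   7.8  8.8] y [-36.7  36.6]
18 560 x [-4.8 -4.5  7.7 12.  13. ] y [-36.7  36.8]
24 608 x [-8.6 -7.9 12.6 16.3 17.8] y [-36.5  37.1]
30 630 x [-11.9 -11.1  -8.4  20.4  21.2] y [-37.   37.7]
36 746 x [-15.2 -14.3  20.7  25.   26.5] y [-36.4  36.8]
42 412 x [-18.6 -18.  -16.9 -15.3 -14.5] y [-37.7  37.7]
48 428 x [-22.  -21.4 -20.3 -18.8 -18.2] y [-37.4  37.5]
54 482 x [-25.2 -24.6 -23.3 -22.1 -21.4] y [-37.6  37.9]
60 550 x [-28.4 -28.1 -26.8 -25.3 -24.7] y [-37.7  37.9]
66 616 x [-31.9 -31.3 -29.9 -28.5 -28.2] y [-37.8  37.8]
72 688 x [-35.1 -34.5 -33.3 -31.9 -31.3] y [-37.9  38. ]
78 1628 x [-42.1 -41.5 -38.5 -35.6 -34.9] y [-38.2  38.4]
84 197 x [-41.5 -40.6 -39.1 -38.4 -37.8] y [-37.  37.]
```

View pics/w6.png

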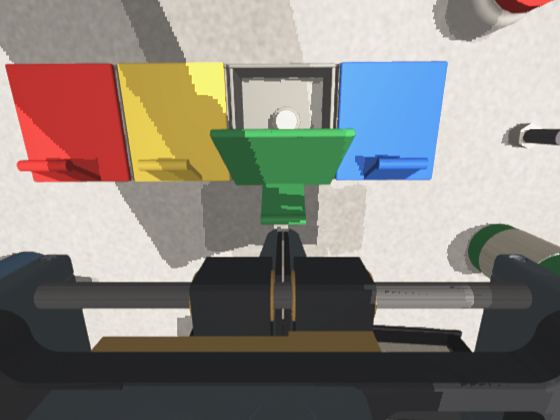

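```bash
python3 -m creep '[[-1,[6,0,16],0],[-1,[11,0,28],0],[-1,[11,0,33],0],[-1,[8,0,36],0],[-1,[5,0,39],0],[-1,[2,0,42],0],[-1,[0,0,45],0],[-1,[0,0,45],0]]'
python3 - <<'E'
from h import *
s=snap('wrist','w7');s=read_state();p=s['eef_pos']-[.5195,.2303,.061]; print(p[:2]@[.9973,.0731],p,s['ft_force'])
E
python3 lid.py w7
```

```text
t: 6.05
eef_pos: [0.5559, 0.2331, 0.0884]
tcp_rot: [-0.0, -0.035, 0.999, -0.0]
ft_force: [0.3, -1.1, -0.5]
opening: 0.0005
0.03626902781206009 [0.03616657 0.00273748 0.02759284] [ 0.2247081   0.29574651 -0.02634193]
6 31 x [-0.6 -0.6 -0.4 -0.2  0. ] y [-9.8 33.3]
12 123 x [-1.4 -1.3 -1.  -0.5 21.6] y [-36.7  35.5]
18 489 x [-2.1 -1.8 22.2 27.4 29.5] y [-34.3  34.5]
24 251 x [-2.9 -2.7 -2.  33.5 36.4] y [-36.1  36.1]
30 150 x [-3.6 -3.4 -3.1 -2.8 35.5] y [-36.8  36.1]
36 160 x [-4.3 -4.2 -3.9 -3.5 -3.5] y [-36.4  36.3]
42 199 x [-5.1 -5.  -4.6 -4.3 -4.2] y [-36.4  36.7]
48 203 x [-5.8 -5.7 -5.4 -5.1 -4.9] y [-37.3  36.8]
54 241 x [-6.6 -6.5 -6.1 -5.8 -5.7] y [-36.6  37.1]
60 267 x [-7.4 -7.2 -6.9 -6.6 -6.4] y [-37.4  36.5]
66 298 x [-8.1 -8.  -7.6 -7.3 -7.2] y [-37.3  37.3]
72 352 x [-8.9 -8.7 -8.4 -8.1 -7.9] y [-37.1  36.8]
78 406 x [-9.6 -9.5 -9.1 -8.8 -8.6] y [-37.4  37. ]
84 460 x [-10.4 -10.2  -9.9  -9.6  -9.4] y [-37.4  37.6]
90 2315 x [-10.5 -10.2  -8.6  -6.7  -6. ] y [-38.1  38.2]
```

That followed well: the lid is at 83° with negligible force. I'll continue along the arc.

```bash
python3 -m creep '[[-1,[-2,0,3],0],[-1,[-4,0,6],0],[-1,[-6,0,8],0],[-1,[-8,0,10],0],[-1,[-9,0,12],0],[-1,[-9,0,12],0]]'
python3 - <<'E'
from h import *
s=snap('wrist','w8');s=read_state();p=s['eef_pos']-[.5195,.2303,.061]; print(p[:2]@[.9973,.0731],p,s['ft_force'])
E
python3 lid.py w8
```

```text
t: 6.6
eef_pos: [0.5647, 0.2337, 0.0767]
tcp_rot: [-0.0, -0.035, 0.999, -0.0]
ft_force: [-0.9, -0.2, 2.3]
opening: 0.0002
0.04528638288793492 [0.04515952 0.00340346 0.01584152] [-0.1217434  -0.30307916  0.75654834]
0 47 x [0.9 0.9 1.1 1.4 1.7] y [-38.   28.6]
6 433 x [0.9 1.2 1.7 2.2 2.5] y [-37.8  37.6]
12 481 x [1.9 2.2 2.7 3.3 3.5] y [-37.9  37.7]
18 526 x [3.  3.3 3.8 4.4 4.6] y [-37.9  37.7]
24 585 x [4.1 4.4 4.9 5.4 5.9] y [-37.7  37.8]
30 649 x [5.1 5.4 6.  6.5 6.9] y [-38.1  38.1]
36 728 x [6.1 6.5 7.1 7.6 7.9] y [-38.2  38.1]
42 800 x [7.2 7.6 8.1 8.7 9.1] y [-38.3  37.9]
48 894 x [ 8.2  8.6  9.2  9.8 10.2] y [-38.1  37.9]
54 1026 x [ 9.3  9.7 10.3 10.9 11.4] y [-38.1  38.1]
60 1127 x [10.3 10.8 11.4 12.  12.4] y [-38.1  38.1]
66 1283 x [11.4 11.9 12.5 13.1 13.5] y [-38.1  38.3]
72 1466 x [12.5 13.  13.6 14.2 14.6] y [-38.   38.1]
78 1327 x [13.5 14.  14.5 15.1 15.5] y [-38.1  38.2]
84 601 x [14.6 15.1 15.7 16.4 17.3] y [-38.9  38.6]
90 483 x [15.7 16.2 17.5 19.5 20.2] y [-38.8  38.8]
```

View pics/w8.png

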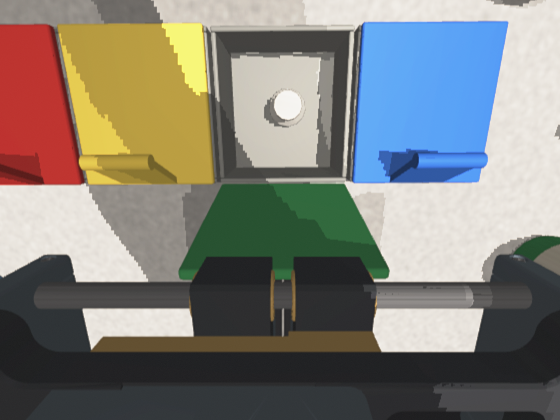

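The lid is fully open (about 100°). The key's neck top shows as the bright disc at (288,104).

```bash
python3 - <<'E'
from h import *
obs=[]
for t,c in [('w8',(288,104)),('w6',(286,119))]:
    s=load(t); g=s['frame'].astype(int).min(2); C=cloud(s)
    v,u=np.mgrid[:420,:560]; near=(np.hypot(u-c[0],v-c[1])<22)
    Z=C[...,2]; m=near&(Z>.051)&(Z<.06)
    ys,xs=np.nonzero(m); (cx,cy),r=cv2.minEnclosingCircle(np.stack([xs,ys],1).astype(np.float32))
    P=C[m]; p=P[:,:2]; (mx,my),mr=cv2.minEnclosingCircle((p*1000).astype(np.float32))
    print(t,m.sum(),'px',cx,cy,r,'zmed',np.median(P[:,2]),P.mean(0),(mx,my,mr))
    obs.append(ray(s,cx,cy))
    q=np.array([mx,my])/1000-[.5195,.2303]; print('row',q@[.9973,.0731],q@[-.0731,.9973])
(o1,d1),(o2,d2)=obs
A=np.stack([d1,-d2],1); l=np.linalg.lstsq(A,o2-o1,rcond=None)[0]; print('tri',o1+d1*l[0],o2+d2*l[1])
E
```

```text
w8 657 px 287.42425537109375 105.1515121459961 14.873000144958496 zmed 0.05458880322664997 [0.4721395  0.22988359 0.05458075] (472.19036865234375, 229.85263061523438, 8.864617347717285)
row -0.047214598045043896 0.0030121725640868966
w6 332 px 286.0 120.76470947265625 10.949020385742188 zmed 0.054555982687392895 [0.47130188 0.22991088 0.05452814] (472.2041320800781, 229.98348999023438, 8.830552101135254)
row -0.04719130595825193 0.0031416725122070297
tri [0.47188895 0.22999497 0.04993667] [0.47188924 0.23002025 0.04993697]
```

```bash
python3 -m creep '[[-1,[-2,0,-15],0],[-1,[-2,0,-40],0],[-1,[-2,0,-70],0],[-1,[-2,0,-95],0],[-0.3,[12,0,-105],0],[-0.3,[40,1,-105],0],[-0.3,[70,2,-105],0],[-0.3,[88,3,-100],0],[-0.3,[93,3,-75],0],[-0.3,[93,3,-50],0],[-0.3,[93,3,-30],0],[-0.3,[93,3,-20],0],[-0.3,[93,3,-20],0]]'
python3 - <<'E'
from h import *
s=snap('wrist','w9');s=read_state();p=s['eef_pos']-[.4722,.2299,0]; print(p[:2]@[.9973,.0731],p[:2]@[-.0731,.9973],p,s['ft_force'],s['opening'])
E
python3 lid.py w9|tail -3
```

```text
t: 7.73
eef_pos: [0.4704, 0.2297, 0.0952]
tcp_rot: [-0.001, -0.035, 0.999, -0.001]
ft_force: [-0.2, -1.4, -0.7]
opening: 0.0319
-0.0009715915547765959 0.0002089488208938535 [-0.00098429  0.00013737  0.09651701] [ 1.98440074 -0.11974755  0.10046052] 0.031836507710751236
24 392 x [3.6 4.2 4.9 5.6 6.3] y [-19.8  24.2]
30 460 x [4.6 5.3 6.  6.9 7.5] y [-19.9  24.4]
36 366 x [5.5 6.3 7.  7.6 8.1] y [-20.   24.6]
```

View pics/w9.png

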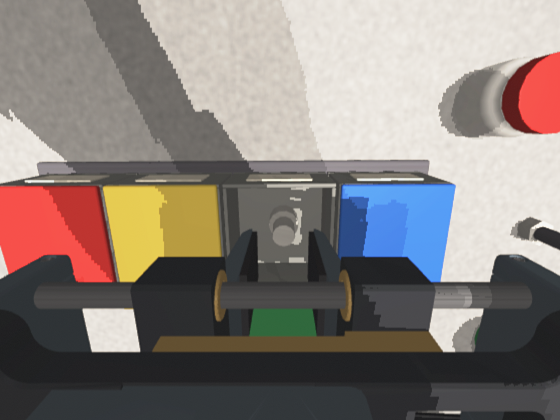

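Centred on the key, with the jaws astride it at u≈283. I'll descend and grip.

```bash
python3 -m creep '[[-0.3,[0,0,15],0],[-0.3,[0,0,32],0],[-0.3,[0,0,46],0],[-0.3,[0,0,56],0],[-0.3,[0,0,62],0],[-0.3,[0,0,62],0],[-1,[0,0,62],0],[-1,[0,0,62],0],[-1,[0,0,62],0],[-1,[0,0,62],0]]'
python3 - <<'E'
from h import *
s=read_state(); print(s['eef_pos'],s['ft_force'],s['opening'])
E
```

```text
t: 8.62
eef_pos: [0.4721, 0.2304, 0.0357]
tcp_rot: [0.001, -0.035, 0.999, 0.0]
ft_force: [-0.1, 0.2, 6.2]
opening: 0.0162
[0.4720916  0.23042094 0.03571771] [-0.06451132  0.24315028  6.18657263] 0.01619672311470207
```

```bash
python3 -m creep '[[-1,[0,0,-5],0],[-1,[0,0,-12],0],[-1,[0,0,-20],0],[-1,[0,0,-25],0],[-1,[0,0,-25],0]]'
python3 - <<'E'
from h import *
s=snap('wrist','w10');snap('side','s10');s=read_state(); print(s['eef_pos'],s['ft_force'],s['opening'])
i=cv2.imread('pics/w10.png')[150:350,180:400]; cv2.imwrite('pics/w10c.png',cv2.resize(i,None,fx=3,fy=3))
i=cv2.imread('pics/s10.png')[180:340,180:360]; cv2.imwrite('pics/s10c.png',cv2.resize(i,None,fx=4,fy=3.7,interpolation=cv2.INTER_CUBIC))
E
```

```text
t: 9.03
eef_pos: [0.4722, 0.2305, 0.0614]
tcp_rot: [0.001, -0.035, 0.999, 0.0]
ft_force: [0.3, 0.2, -1.2]
opening: 0.0163
[0.4717159  0.23026912 0.06032843] [-0.67637743  0.2385489  -1.96300686] 0.016541531394210822
```

View pics/w10c.png

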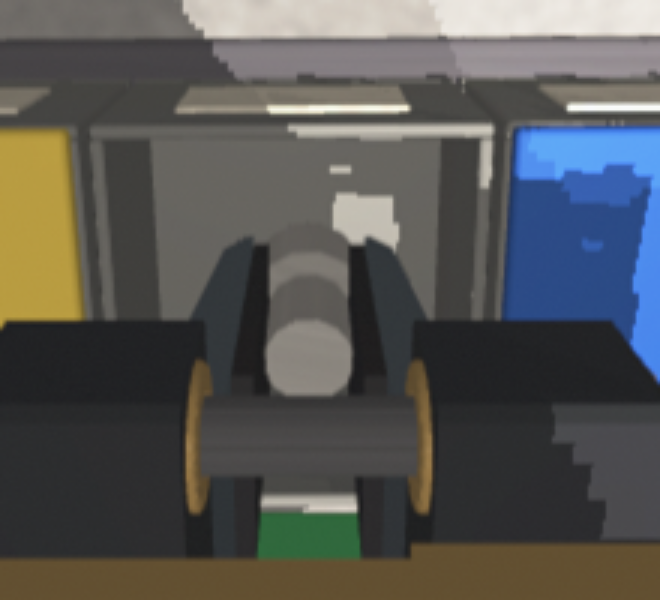

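View pics/s10c.png

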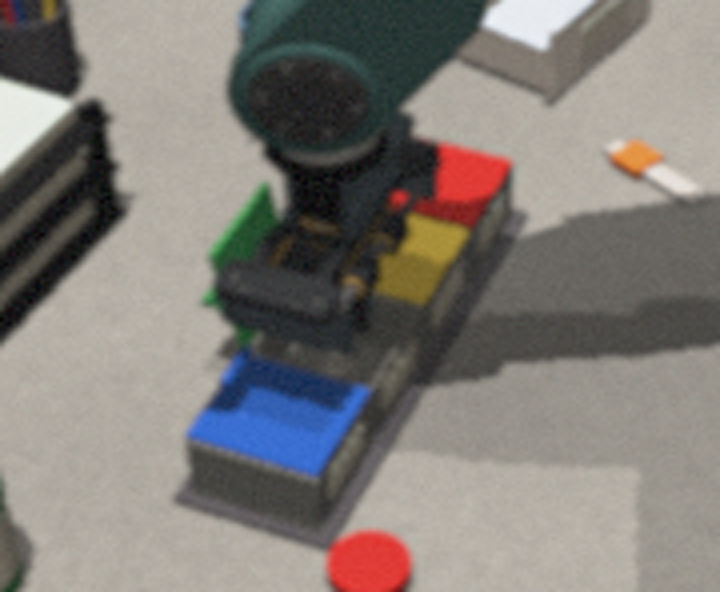

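The key is held upright between the pads and clear of the floor. Next I'll measure the cabinet and drawer from the earlier views.

```bash
python3 - <<'E'
from h import *
s=load('scene0'); C=cloud(s)
h=cv2.cvtColor(s['frame'],cv2.COLOR_RGB2HSV); H,S=h[...,0].astype(int),h[...,1]
v,u=np.mgrid[:420,:560]
m=(H>100)&(H<125)&(S>130)&(u>190)&(u<295)&(v>240)&(v<340)&(abs(C[...,2]-.088)<.004)
r=cv2.minAreaRect((C[m][:,:2]*1000).astype(np.float32)); print(r, cv2.boxPoints(r))
i=cv2.imread('pics/scene0.png')[200:350,150:310]; cv2.imwrite('pics/sc0c.png',cv2.resize(i,None,fx=4,fy=4,interpolation=cv2.INTER_CUBIC))
i=cv2.imread('pics/side0.png')[130:250,220:380]; cv2.imwrite('pics/si0c.png',cv2.resize(i,None,fx=4.5,fy=4.5,interpolation=cv2.INTER_CUBIC))
yaw=np.radians(r[2]-90); ex=np.array([np.cos(yaw),np.sin(yaw)]); c=np.array(r[0])/1000
P=C.reshape(-1,3); X=(P[:,:2]-c)@ex; Y=(P[:,:2]-c)@[-ex[1],ex[0]]; Z=P[:,2]
for z0,z1 in [(.07,.085),(.045,.06),(.02,.04)]:
    k=(X<-.077)&(X>-.22)&(abs(Y)<.09)&(Z>z0)&(Z<z1); print(z0,k.sum(),np.round(np.percentile(X[k]*1000,[1,10,50,90,99]),1),np.round(np.percentile(Y[k]*1000,[1,10,50,90,99]),1))
E
```

```text
((641.4296875, -223.8270263671875), (150.769775390625, 152.1742706298828), 81.48499298095703) [[ 555.01917 -287.11487]
 [ 705.516   -309.64706]
 [ 727.8402  -160.53918]
 [ 577.3434  -138.00699]]
0.07 277 [-180.2 -176.6 -172.9 -170.1 -167.4] [-71.9 -58.3  -3.   58.7  73.7]
0.045 408 [-175.4 -173.4 -168.2 -126.5 -104.3] [-70.9 -64.3  -5.6  64.3  71.4]
0.02 365 [-175.5 -170.9 -167.2 -130.6 -103.1] [-72.3 -65.1  -8.1  62.4  65.4]
```

View pics/sc0c.png

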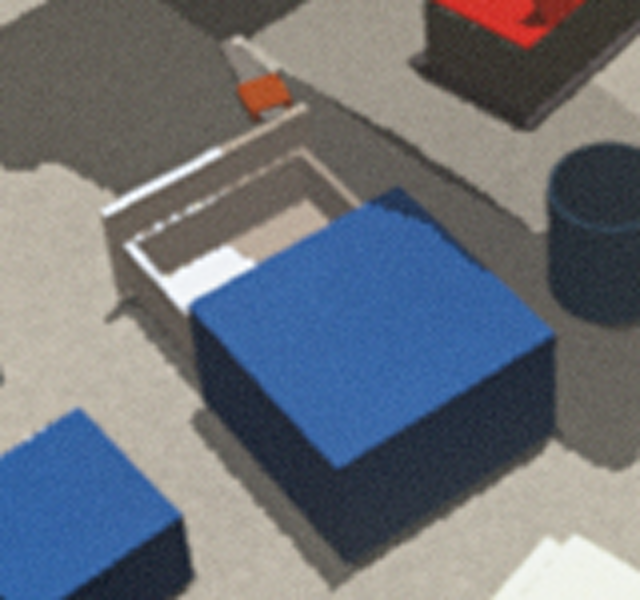

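View pics/si0c.png

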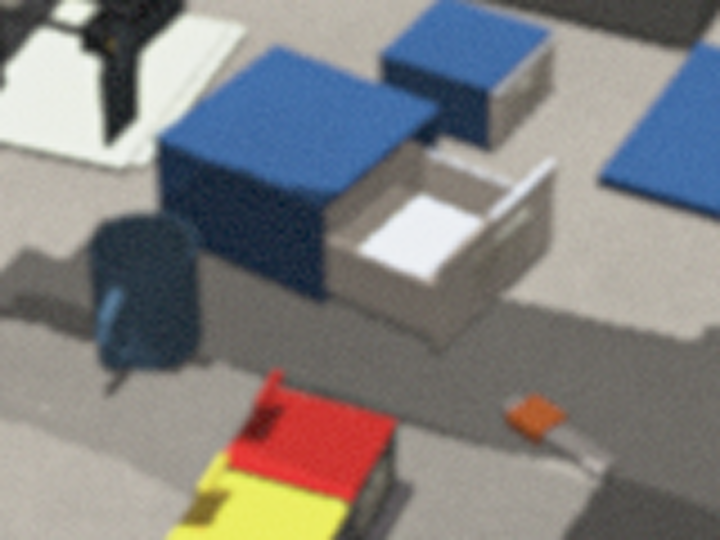

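```bash
python3 -m creep '[[-1,[0,0,-20],0],[-1,[0,0,-50],0],[-1,[0,0,-80],0],[-1,[0,-10,-100],0],[-1,[0,-30,-105],0],[-1,[-2,-60,-105],1],[-1,[-4,-95,-105],2],[-1,[-5,-130,-105],3],[-1,[-6,-165,-105],4],[-1,[-8,-200,-105],5],[-1,[-10,-235,-105],6],[-1,[-11,-270,-105],7],[-1,[-13,-305,-105],8],[-1,[-15,-340,-105],9],[-1,[-16,-370,-105],10],[-1,[-17,-400,-105],11],[-1,[-18,-420,-105],12],[-1,[-19,-432,-105],12.4],[-1,[-19,-438,-105],12.4],[-1,[-19,-438,-105],12.4]]'
python3 - <<'E'
from h import *
s=snap('wrist','w11');snap('scene','sc11');s=read_state(); print(s['eef_pos'],s['tcp_rot'],s['ft_force'],s['opening'],s['joints'])
i=cv2.imread('pics/sc11.png')[150:330,130:330]; cv2.imwrite('pics/sc11c.png',cv2.resize(i,None,fx=3.3,fy=3.3,interpolation=cv2.INTER_CUBIC))
E
```

```text
t: 10.8
eef_pos: [0.5209, -0.2058, 0.1646]
tcp_rot: [-0.0, 0.073, 0.997, 0.0]
ft_force: [-0.0, 0.6, -1.6]
opening: 0.016
[ 0.52075264 -0.20454063  0.16466069] [-3.21863400e-04  7.28799879e-02  9.97340650e-01  1.77656702e-04] [-0.0580602  -0.42896204 -2.19599088] 0.01666125240748809 [-4.15980283e-01  2.27961083e-01  2.04403123e+00  1.54467287e-04
  8.70326079e-01 -1.84098689e+00]
```

View pics/w11.png

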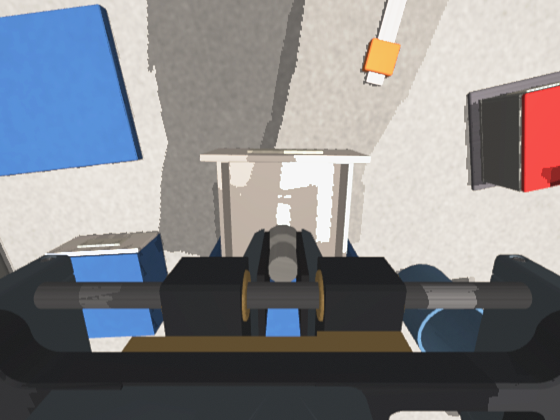

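View pics/sc11c.png

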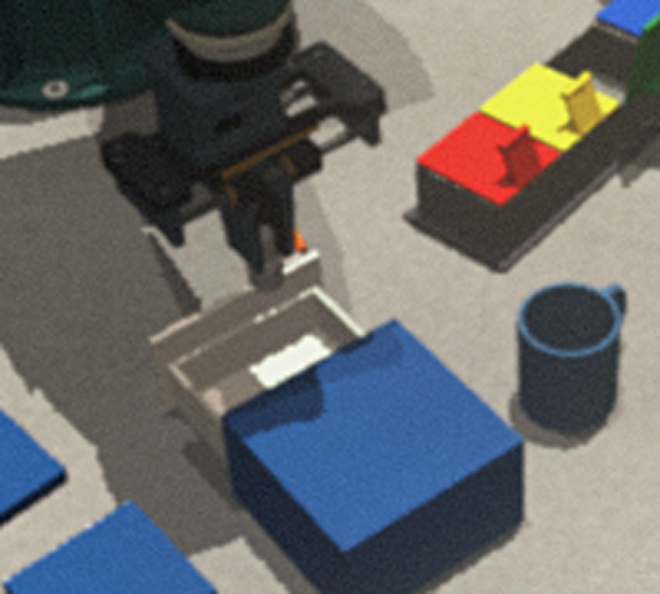

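The wrist view shows the drawer under the key: front plate edge at v 150–162, side walls at u≈225 and 345. I'll measure it and check the key's height in the grasp.

```bash
python3 - <<'E'
from h import *
s=load('w11'); C=cloud(s); v,u=np.mgrid[:420,:560]
c=np.array([.6414,-.2238]); a=np.radians(-8.5); ex=np.array([np.cos(a),np.sin(a)]); ey=np.array([-ex[1],ex[0]])
X=(C[...,:2]-c)@ex*1000; Y=(C[...,:2]-c)@ey*1000; Z=C[...,2]*1000
def st(n,k):
    print(n,k.sum(),'X',np.round(np.percentile(X[k],[2,50,98]),1),'Y',np.round(np.percentile(Y[k],[2,50,98]),1),'Z',np.round(np.percentile(Z[k],[5,50,95]),1))
R0=(v>140)&(v<256)&(u>190)&(u<380)
st('fronttop',R0&(Z>76)&(Z<90)); 
k=R0&(Z>76)&(Z<90); r=cv2.minAreaRect(np.float32(C[k][:,:2]*1000)); print(r)
k1=R0&(Z>47)&(Z<58)&(X>-160)&(X<-80); st('wallL',k1&(Y<0)); st('wallR',k1&(Y>0))
for n,kk in [('L',k1&(Y<0)),('R',k1&(Y>0))]:
    print(n,np.degrees(np.polyfit(X[kk],Y[kk],1)[0]))
st('floor',R0&(Z>5)&(Z<18)&(X>-165)&(X<-80)&(abs(Y)<60))
# key
k=(u>262)&(u<302)&(v>215)&(v<285); 
for vv in range(216,284,6): print(vv,[np.round([X[vv,uu],Y[vv,uu],Z[vv,uu]],1).tolist() for uu in (274,283,292)])
st_=read_state(); p=st_['eef_pos'][:2]-c; print('tcp box',p@ex,p@ey)
E
```

```text
fronttop 1255 X [-177.7 -175.  -171.6] Y [-69.2   1.5  72.4] Z [79.7 81.4 82.5]
((469.0885314941406, -196.4529266357422), (147.3248291015625, 6.304129600524902), 80.93389892578125)
wallL 383 X [-158.7 -122.2  -81.4] Y [-65.1 -62.5 -60.7] Z [48.5 52.3 53.5]
wallR 393 X [-158.7 -123.   -81.8] Y [62.6 64.3 67. ] Z [48.5 52.5 53.7]
L -0.5690922131909678
R -0.4502280301486265
floor 7044 X [-161.  -124.7  -83.5] Y [-57.7  -0.   57.6] Z [10.4 11.6 12.8]
216 [[-100.7, -10.4, 11.6], [-100.5, 0.0, 10.8], [-100.6, 10.5, 11.1]]
222 [[-93.2, -10.5, 11.0], [-93.7, 0.0, 12.6], [-93.3, 10.6, 11.5]]
228 [[-132.8, -6.7, 141.8], [-134.0, -0.3, 145.3], [-132.4, 6.0, 140.8]]
234 [[-133.2, -6.3, 154.6], [-134.0, -0.4, 156.9], [-132.9, 5.6, 153.8]]
240 [[-130.9, -6.2, 159.6], [-131.5, -0.4, 161.0], [-130.8, 5.5, 159.2]]
246 [[-128.6, -6.1, 164.0], [-130.0, -0.4, 167.2], [-128.1, 5.4, 162.8]]
252 [[-129.0, -5.8, 173.9], [-130.7, -0.4, 177.5], [-128.6, 5.0, 172.9]]
258 [[-129.3, -5.6, 182.7], [-129.7, -0.4, 183.5], [-129.0, 4.7, 182.0]]
264 [[-126.0, -5.6, 183.8], [-125.7, -0.4, 183.2], [-125.6, 4.7, 182.9]]
270 [[-121.7, -5.6, 182.8], [-122.4, -0.4, 184.1], [-122.0, 4.8, 183.3]]
276 [[-118.2, -5.7, 183.5], [-119.0, -0.4, 184.9], [-117.4, 4.9, 182.1]]
282 [[-155.9, -3.4, 255.1], [-155.9, -0.7, 255.2], [-156.0, 2.1, 255.3]]
tcp box -0.12216886447823908 0.0012150093041555015
```

```bash
python3 -m creep '[[-1,[0,0,20],0],[-1,[0,0,50],0],[-1,[0,0,80],0],[-1,[0,0,100],0],[-1,[0,0,112],0],[-1,[0,0,118],0],[-1,[0,0,121],0],[-1,[0,0,123],0],[-1,[0,0,124],0],[-1,[0,0,124],0],[-1,[0,0,124],0]]'
```

```text
t: 11.82
eef_pos: [0.5215, -0.2056, 0.0417]
tcp_rot: [0.001, 0.073, 0.997, -0.0]
ft_force: [-0.1, 0.3, -0.9]
opening: 0.0162
```

```bash
python3 -m creep '[[-1,[0,0,1],0],[-1,[0,0,2],0],[-1,[0,0,2],0]]'
```

```text
t: 12.07
eef_pos: [0.521, -0.2055, 0.039]
tcp_rot: [0.0, 0.073, 0.997, -0.0]
ft_force: [0.1, 0.4, -2.0]
opening: 0.0163
```

```bash
python3 -m creep '[[-1,[0,0,0.5],0],[-1,[0,0,1],0],[-1,[0,0,1],0]]'
```

```text
t: 12.32
eef_pos: [0.5219, -0.2057, 0.0387]
tcp_rot: [0.001, 0.073, 0.997, -0.0]
ft_force: [0.3, 1.0, 7.8]
opening: 0.0163
```

Contact with the floor is made (8 N up), so I'll release and rise.

```bash
python3 -m creep '[[-1,[0,0,-0.5],0],[-0.8,[0,0,-0.5],0],[-0.6,[0,0,-0.5],0],[-0.5,[0,0,-0.5],0],[-0.4,[0,0,-0.5],0],[-0.4,[0,0,-0.5],0],[-0.4,[0,0,-5],0],[-0.4,[0,0,-15],0],[-0.4,[0,0,-35],0],[-0.4,[0,0,-65],0],[-0.4,[0,0,-95],0],[-0.4,[0,0,-110],0],[-1,[0,0,-110],0]]'
python3 - <<'E'
from h import *
snap('wrist','w12');snap('side','s12');s=read_state(); print(s['eef_pos'],s['ft_force'],s['opening'])
i=cv2.imread('pics/s12.png')[130:250,220:380]; cv2.imwrite('pics/s12c.png',cv2.resize(i,None,fx=4.5,fy=4.5,interpolation=cv2.INTER_CUBIC))
E
```

```text
t: 13.4
eef_pos: [0.523, -0.2063, 0.1524]
tcp_rot: [0.003, 0.073, 0.997, -0.001]
ft_force: [1.6, 0.0, 0.9]
opening: 0.023
[ 0.52123846 -0.20550044  0.1487845 ] [ 0.28695466 -0.00635191  0.63347416] 0.015641732661551555
```

View pics/w12.png

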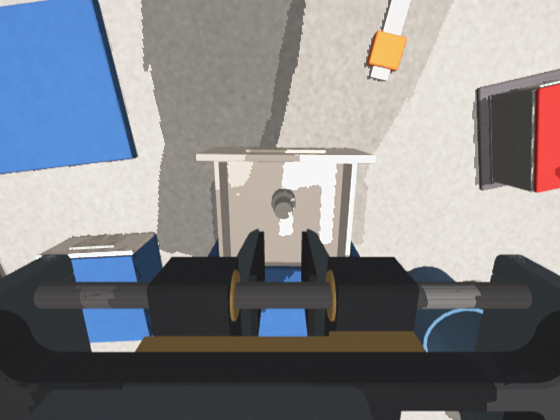

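View pics/s12c.png

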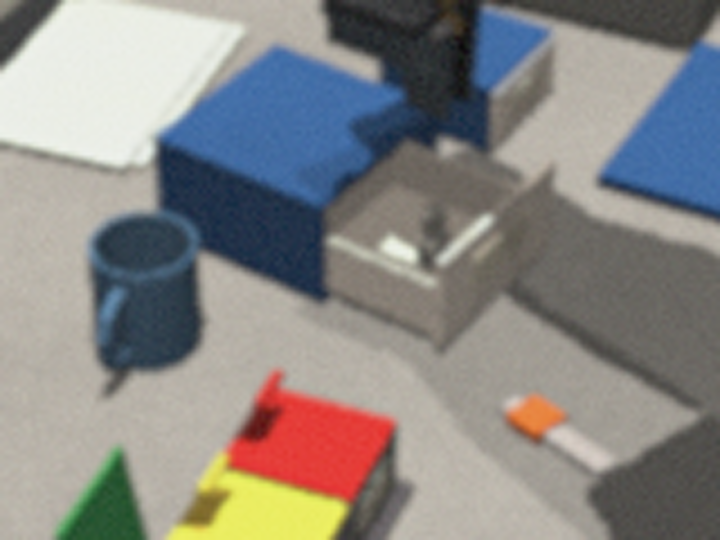

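The key stands upright in the drawer at about (284,203). I'll move in front of the drawer face and push.

```bash
python3 -m creep '[[-1,[20,0,0],0],[-1,[45,0,0],0],[-1,[70,0,0],0],[-1,[85,0,10],0],[-1,[90,0,30],0],[-1,[90,0,60],0],[-1,[90,0,85],0],[-1,[90,0,100],0],[-1,[90,0,108],0],[-1,[90,0,108],0]]'
python3 - <<'E'
from h import *
s=read_state(); c=np.array([.6414,-.2238]); a=np.radians(-8.5); ex=np.array([np.cos(a),np.sin(a)]); p=s['eef_pos'][:2]-c
print(s['eef_pos'],p@ex,p@[-ex[1],ex[0]],s['ft_force'],s['opening'])
E
```

```text
t: 14.33
eef_pos: [0.4305, -0.1915, 0.0379]
tcp_rot: [-0.002, 0.073, 0.997, 0.001]
ft_force: [-0.4, 1.0, 0.1]
opening: 0.0003
[ 0.43048593 -0.1915095   0.03790266] -0.2133702050911129 0.0007607288776392997 [-0.43185504  1.0131777   0.05659949] 0.00026919683221656864
```

```bash
python3 -m creep '[[-1,[-6,0,0],0],[-1,[-12,0,0],0],[-1,[-16,0,0],0],[-1,[-19,0,0],0],[-1,[-22,0,0],0],[-1,[-26,0,0],0],[-1,[-31,0,0],0],[-1,[-36,0,0],0],[-1,[-42,0,0],0],[-1,[-48,0,0],0],[-1,[-54,0,0],0],[-1,[-60,0,0],0],[-1,[-66,0,0],0],[-1,[-72,0,0],0],[-1,[-78,0,0],0],[-1,[-84,0,0],0],[-1,[-90,0,0],0],[-1,[-95,0,0],0],[-1,[-99,0,0],0],[-1,[-102,0,0],0]]'
python3 -m creep '[[-1,[-2,0,0],0],[-1,[-4,0,0],0],[-1,[-6,0,0],0],[-1,[-8,0,0],0],[-1,[-10,0,0],0],[-1,[-11,0,0],0],[-1,[-11,0,0],0]]'
```

```text
t: 16.0
eef_pos: [0.5334, -0.2072, 0.0399]
tcp_rot: [0.0, 0.073, 0.997, -0.0]
ft_force: [-0.5, -0.1, 0.8]
opening: 0.0007
t: 16.58
eef_pos: [0.5435, -0.2087, 0.0398]
tcp_rot: [-0.0, 0.073, 0.997, 0.0]
ft_force: [-2.5, 1.2, 1.2]
opening: 0.0005
```

```bash
python3 -m creep '[[-1,[-1,0,0],0],[-1,[-2,0,0],0],[-1,[-3,0,0],0],[-1,[-3,0,0],0]]'
```

```text
t: 16.92
eef_pos: [0.5436, -0.2084, 0.0393]
tcp_rot: [-0.003, 0.073, 0.997, 0.001]
ft_force: [-21.9, 0.8, 15.5]
opening: 0.0006
```

The drawer has reached its stop (22 N). I'll back off and check.

```bash
python3 -m creep '[[-1,[3,0,0],0],[-1,[8,0,0],0],[-1,[20,0,0],0],[-1,[35,0,-10],0],[-1,[45,0,-40],0],[-1,[45,0,-80],0],[-1,[45,0,-120],0],[-1,[45,0,-120],0]]'
python3 - <<'E'
from h import *
s=snap('wrist','w13');snap('side','s13')
i=cv2.imread('pics/s13.png')[130:250,220:380]; cv2.imwrite('pics/s13c.png',cv2.resize(i,None,fx=4.5,fy=4.5,interpolation=cv2.INTER_CUBIC))
C=cloud(s); c=np.array([.6414,-.2238]); a=np.radians(-8.7); ex=np.array([np.cos(a),np.sin(a)]); X=(C[...,:2]-c)@ex*1000; Y=(C[...,:2]-c)@[-ex[1],ex[0]]*1000; Z=C[...,2]*1000
for z in (20,35,50,65,78,86):
    k=(abs(Z-z)<4)&(abs(Y)<70)&(X>-110)&(X<-40); 
    if k.sum()>3: print(z,k.sum(),np.round(np.percentile(X[k],[1,5,20,50]),1))
E
```

```text
t: 17.58
eef_pos: [0.5049, -0.204, 0.1669]
tcp_rot: [0.004, 0.073, 0.997, -0.002]
ft_force: [2.6, -0.8, 1.0]
opening: 0.0003
20 227 [-82.9 -82.6 -82.4 -82. ]
35 225 [-84.5 -84.2 -83.1 -82.2]
50 228 [-84.6 -84.4 -83.8 -82.4]
65 10 [-83.9 -83.8 -83.2 -82.3]
78 8 [-82.3 -82.3 -82.2 -81.9]
```

View pics/w13.png

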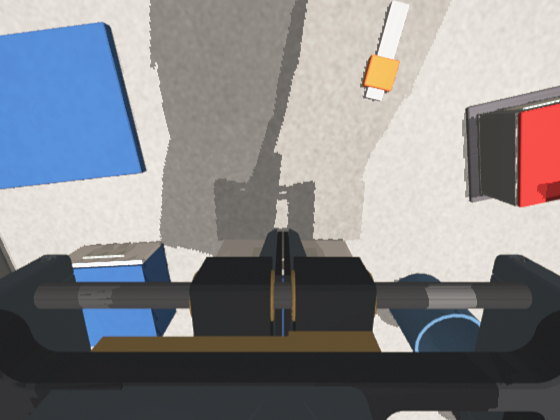

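View pics/s13c.png

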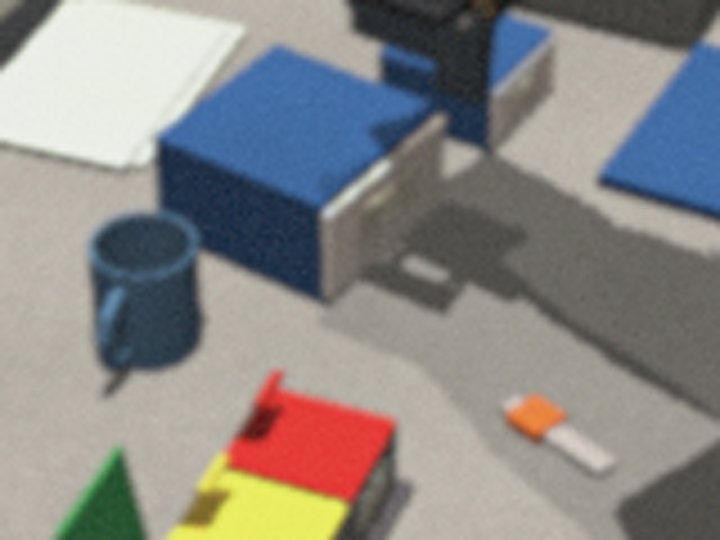

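The drawer front is flush with the box face. Next I'll go behind the open green lid.

```bash
python3 -m creep '[[-1,[0,10,-10],0],[-1,[0,35,-25],-1],[-1,[0,65,-28],-2],[-1,[0,100,-28],-3],[-1,[0,135,-28],-4],[-1,[0,170,-28],-5],[-1,[0,205,-28],-6],[-1,[-1,240,-28],-7],[-1,[-2,275,-28],-8],[-1,[-3,310,-28],-9],[-1,[-4,345,-28],-10],[-1,[-5,375,-28],-11],[-1,[-5,405,-28],-12],[-1,[-5,425,-28],-12.4],[-1,[-5,438,-28],-12.4],[-1,[-5,444,-28],-12.4],[-1,[-5,444,-28],-12.4],[-1,[-5,444,-28],-12.4]]'
python3 - <<'E'
from h import *
snap('wrist','w14');s=read_state();p=s['eef_pos']-[.5195,.2303,.061]; print(s['eef_pos'],p[:2]@[.9973,.0731],p[:2]@[-.0731,.9973],p[2])
E
python3 lid.py w14
```

```text
t: 19.18
eef_pos: [0.5715, 0.2352, 0.1875]
tcp_rot: [-0.0, -0.035, 0.999, -0.0]
ft_force: [-0.3, -0.5, 0.3]
opening: 0.0004
[0.57168442 0.23494916 0.18765141] 0.05238337169684328 0.000821922214413247 0.12665140653937818
0 15 x [1.2 1.2 1.3 1.3 1.4] y [ 4.6 34. ]
6 115 x [1.1 1.2 1.8 2.4 2.7] y [-37.7  37.6]
12 235 x [ 2.3  2.3  3.1 41.3 42.7] y [-36.7  36.7]
18 206 x [ 3.4  3.5  4.2 41.1 42.4] y [-37.   37.3]
24 165 x [4.1 4.6 4.9 5.4 5.9] y [-37.6  37.1]
30 171 x [5.2 5.7 6.1 6.5 7. ] y [-36.8  37.3]
36 173 x [6.3 6.8 7.3 7.5 8. ] y [-37.3  37.5]
42 191 x [7.7 7.8 8.3 8.8 9.1] y [-37.6  37.4]
48 219 x [ 8.7  8.8  9.3  9.9 10. ] y [-37.5  37.5]
54 219 x [ 9.6  9.8 10.4 10.8 11.3] y [-37.6  37.4]
60 243 x [10.6 11.1 11.5 12.1 12.2] y [-37.7  37.8]
66 247 x [11.8 12.  12.6 13.  13.4] y [-37.6  37.7]
72 274 x [13.  13.2 13.6 14.1 14.5] y [-38.   37.2]
78 296 x [13.8 14.3 14.7 15.2 15.7] y [-37.4  38.2]
84 347 x [14.9 15.4 15.9 16.6 19.9] y [-37.8  38.1]
90 532 x [16.1 16.6 18.1 19.6 20.4] y [-37.7  38.5]
```

View pics/w14.png

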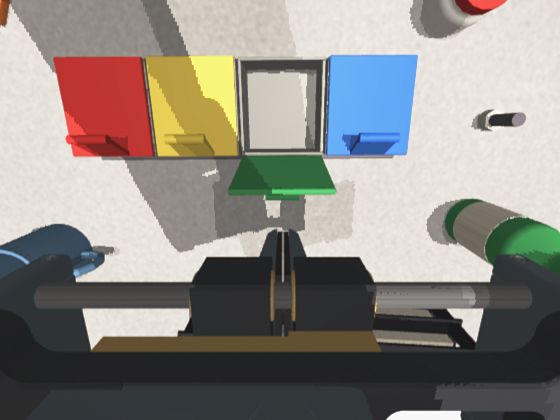

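```bash
python3 -m creep '[[-1,[0,0,25],0],[-1,[0,0,50],0],[-1,[0,0,63],0],[-1,[0,0,65],0],[-1,[6,0,65],0],[-1,[12,0,65],0],[-1,[18,0,65],0],[-1,[24,0,65],0],[-1,[30,0,65],0],[-1,[36,0,65],0],[-1,[42,0,65],0],[-1,[48,0,65],0],[-1,[54,0,65],0],[-1,[54,0,65],0]]'
python3 - <<'E'
from h import *
snap('wrist','w15');s=read_state();p=s['eef_pos']-[.5195,.2303,.061]; print(s['eef_pos'],p[:2]@[.9973,.0731],p[:2]@[-.0731,.9973],p[2],s['ft_force'])
E
python3 lid.py w15
```

```text
t: 20.4
eef_pos: [0.5169, 0.2319, 0.1227]
tcp_rot: [-0.0, -0.035, 0.999, -0.0]
ft_force: [-0.4, -0.3, -0.8]
opening: 0.0002
[0.51747816 0.2320268  0.12286318] -0.0018901566735191147 0.0018699362261341643 0.061863181405442544 [ 1.18504979  0.12758659 -0.3573576 ]
6 30 x [2.8 3.  3.8 5.2 5.8] y [-16.4  16.7]
12 34 x [ 4.7  5.3  6.7  9.1 10.3] y [-16.3  16.5]
18 14 x [-2.9 -2.8 -1.8 11.1 12.1] y [-16.   15.9]
30 60 x [-8.4 -8.2 -7.4 -6.2 -6. ] y [-34.4  32.1]
36 23 x [-11.2 -11.2 -10.9 -10.5  -8.5] y [-26.9  33.5]
42 52 x [-13.2 -12.9 -12.5 -11.5 -11.4] y [-34.6  24. ]
48 66 x [-16.5 -16.4 -15.8 -15.2 -14.9] y [-25.8  33.8]
54 48 x [-19.3 -19.2 -17.5 -16.8 -16.6] y [-34.7  33.6]
60 76 x [-21.1 -20.8 -20.1 -19.5 -19.4] y [-34.9  23.6]
66 112 x [-24.4 -24.2 -23.4 -22.5 -22.4] y [-34.7  34.2]
72 117 x [-27.2 -27.1 -26.3 -25.6 -25.3] y [-33.2  35.3]
78 125 x [-35.4 -29.9 -29.2 -28.4 -27.4] y [-35.2  35.3]
84 1283 x [-35.7 -35.2 -33.6 -31.5 -30.3] y [-37.9  38. ]
```

View pics/w15.png

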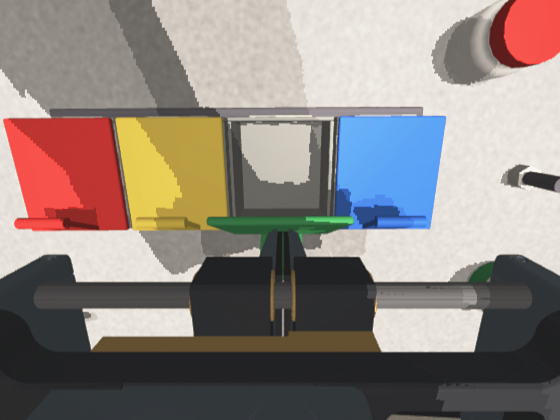

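```bash
python3 -m creep '[[-1,[8,0,3],0],[-1,[15,0,6],0],[-1,[20,0,9],0],[-1,[24,0,13],0],[-1,[28,0,17],0],[-1,[32,0,21],0],[-1,[36,0,26],0],[-1,[39,0,30],0],[-1,[41,0,35],0],[-1,[43,0,40],0],[-1,[45,0,45],0],[-1,[46,0,49],0],[-1,[47,0,52],0],[-1,[47,0,52],0]]'
python3 - <<'E'
from h import *
snap('wrist','w16');s=read_state();p=s['eef_pos']-[.5195,.2303,.061]; print(s['eef_pos'],p[:2]@[.9973,.0731],p[:2]@[-.0731,.9973],p[2],s['ft_force'])
E
python3 lid.py w16
```

```text
t: 21.62
eef_pos: [0.4708, 0.2287, 0.0702]
tcp_rot: [-0.0, -0.035, 0.999, -0.0]
ft_force: [0.2, 0.2, -0.4]
opening: 0.0004
[0.47107908 0.22873056 0.07058346] -0.04840491071510876 0.0019743635330012176 0.009583460679959077 [ 1.01171701 -0.81316644 -0.19467721]
6 5168 x [-89.1 -84.5 -68.8 -52.6 -48.3] y [-39.   38.8]
12 1702 x [-89.  -87.5 -82.  -70.1 -59.6] y [-38.   38.1]
```

Nearly shut now, so I'll press straight down in small steps until it bottoms out.

```bash
python3 -m creep '[[-1,[4,0,1],0],[-1,[8,0,2],0],[-1,[8,0,3],0],[-1,[8,0,4],0],[-1,[8,0,5],0],[-1,[8,0,5],0]]'
```

```text
t: 22.17
eef_pos: [0.4632, 0.2283, 0.0665]
tcp_rot: [-0.0, -0.035, 0.999, -0.0]
ft_force: [-7.3, -1.7, 17.0]
opening: 0.0002
```

```bash
python3 -m creep '[[-1,[0,0,0.5],0],[-1,[0,0,0.7],0],[-1,[0,0,0.7],0]]'
```

```text
t: 22.42
eef_pos: [0.4632, 0.2283, 0.0663]
tcp_rot: [-0.0, -0.035, 0.999, -0.0]
ft_force: [-10.9, -3.1, 28.1]
opening: 0.0003
```

Firm (28 N with no further travel). I'll retreat straight up and inspect.

```bash
python3 -m creep '[[-1,[0,0,-3],0],[-1,[0,0,-15],0],[-1,[0,0,-40],0],[-1,[0,0,-75],0],[-1,[0,0,-110],0],[-1,[-25,0,-140],0],[-1,[-55,0,-165],0],[-1,[-75,0,-185],0],[-1,[-85,0,-190],0],[-1,[-85,0,-190],0]]'
python3 - <<'E'
from h import *
s=snap('wrist','w17');snap('side','s17');snap('scene','sc17'); st=read_state(); print(st['eef_pos'],st['ft_force'])
C=cloud(s); h=cv2.cvtColor(s['frame'],cv2.COLOR_RGB2HSV); H,S=h[...,0].astype(int),h[...,1]
rg={'red':((H<6)|(H>174))&(S>150),'yellow':(H>20)&(H<35)&(S>120),'green':(H>45)&(H<75)&(S>120),'blue':(H>100)&(H<125)&(S>110)}
cen={'red':(.487,.0603),'yellow':(.4813,.1435),'green':(.4748,.227),'blue':(.4685,.3107)}
for n in rg:
    P=C[rg[n]&(s['depth']>0)]; d=P[:,:2]-cen[n]; x=d@[.9973,.0731]; y=d@[-.0731,.9973]
    k=(abs(x)<.043)&(abs(y)<.036)&(P[:,2]<.075); p=np.polyfit(x[k],P[k][:,2],1); kb=(abs(x)<.05)&(abs(y)<.04)&(P[:,2]>.09)
    print(n,k.sum(),'slope deg',np.degrees(np.arctan(p[0])),'z',p[1],'front z',np.median(P[k&(x<-.035)][:,2]),'bead x,z',x[kb].mean(),P[kb][:,2].max())
E
```

```text
t: 23.25
eef_pos: [0.5501, 0.2344, 0.2569]
tcp_rot: [0.001, -0.035, 0.999, 0.0]
ft_force: [0.2, -0.6, 0.1]
opening: 0.0005
[0.54634142 0.23377189 0.25346613] [-0.42750407 -0.61255033 -0.80942252]
red 4083 slope deg 0.3691204032141911 z 0.0660824436863153 front z 0.06598910130473129 bead x,z 0.02824705114679236 0.10451405213499176
yellow 4082 slope deg 0.40516793159991793 z 0.0661623994876244 front z 0.06605403361375028 bead x,z 0.027559332409733007 0.10424936544259078
green 3740 slope deg 0.27739390424945487 z 0.06615680421294383 front z 0.06612710659384768 bead x,z 0.027943952780862542 0.1040304208543591
blue 4096 slope deg 0.35513167311162136 z 0.06626935641886754 front z 0.06611881860913832 bead x,z 0.027848561853502287 0.10392015531797999
```

View pics/w17.png

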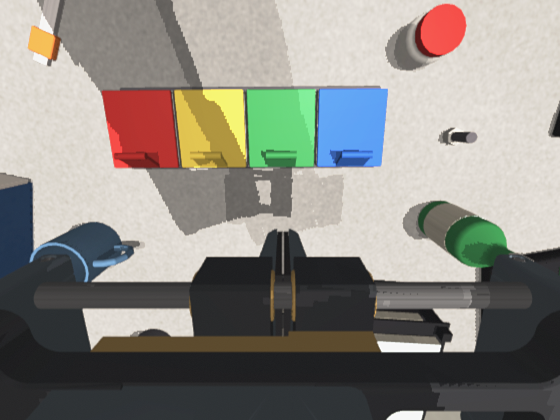

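View pics/s17.png

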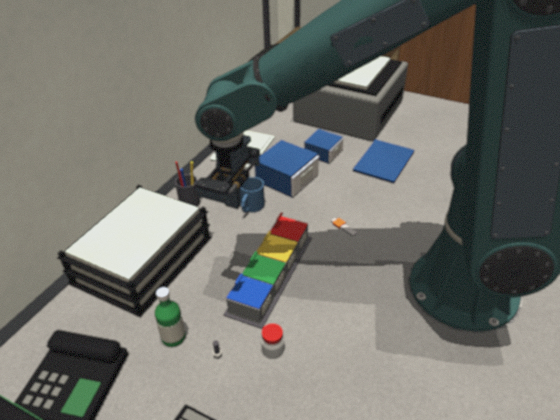

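View pics/sc17.png

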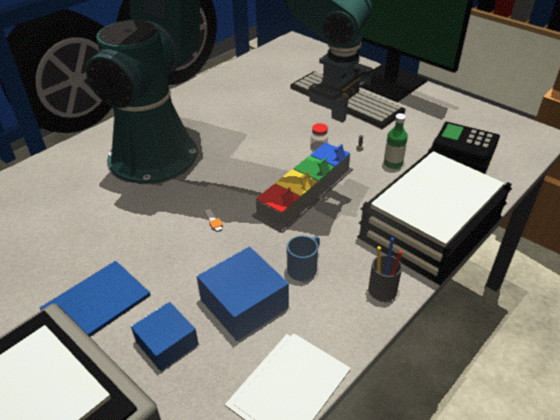

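The green lid's slope and bead height match the three lids that were never opened. The drawer front sits where the home position is expected (about −82 mm) and nothing else has moved. I'll hand in.

```bash
python3 - <<'E'
from h import *
print(job.close_job())
E
```

```text
the job is handed in; nothing more can be done
None
```

The key is in the handover box's drawer, the drawer is pushed home, and the green lid is shut again. The job took about 23 s of the 72 s allowed and is handed in.

**What I did, in order:**
1. Opened the green lid by its thumb lever to about 100°.
2. Gripped the key by its neck and stood it upright in the open drawer of the larger blue box.
3. Pushed the drawer in until it hit its stop.
4. Swung the green lid down from behind and pressed it until it bottomed out.

**What the last checks showed:**
- **Green lid:** it lies flat, with its front edge at 66 mm. Its slope and lever height match the other three lids within measuring error.
- **Drawer:** after the push its front face sat about 82 mm in front of the box's centre, which agrees with fully home, and it looks flush in the last side view.
- **Other things:** the mug, jar, bolt, bottle, gauge and notebook look unmoved in the final pictures; I did not measure them again.

**What went less smoothly, or I could not check:**
- **Lever jams:** the finger jammed twice on the lever while opening the lid, reaching up to about 42 N at the wrist. I backed off each time and followed the lever's arc instead. I took the contact to be at the fingers, not the gripper's body, but did not confirm that.
- **Key in the closed drawer:** I saw the key standing upright before closing the drawer, but cannot see it now that the drawer is shut.
- **Grip reading:** the gripper read 16 mm on the 18 mm neck, yet the hold was secure.

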